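# Tighten the ring clamp until its indicator tab pops out

### The job

Two screw clamps stand on the bench: one holds a round white ring and is only finger-tight, the other holds a square white block and is already tight. Turn the T-handle of the clamp on the ring clockwise (seen from above) until its brass indicator tab pops out of the end of the clamp's arm, stop soon after it pops so as not to overtighten, and let go. Do not turn the handle of the other clamp.

Things in the scene. Friction and masses are not known exactly. Their poses are not given: they have to be found in the camera images.
- ring_handle (a point): Middle of the T-handle of the clamp holding the ring: a level black bar 84 mm long, 14 thick, 20 high, its centre 128 mm above the bench, on a vertical screw. Turns with it: x along the bar, z up. The bolted-down clamp: base 150 x 110 mm, ring 96 mm across, 25 high, grey arm over it 30 mm wide, its top at 90 mm; the handle is its highest part, clear all round. At 0 rad the bar lies along the arm.
- ring_screw (a joint): Angle of that handle in rad: 0 is finger-tight; grows as it turns clockwise seen from above. It starts between 0 and 0.3; the tab pops out at about 1.0; beyond 1.5 the ring is overtightened. Turning takes about 0.15 N m and the screw stays where it is left.
- tab (a joint): How far (m) the brass indicator tab (18 mm wide, 10 mm high, 78 mm above the bench) has come out of the free end of the ring clamp's arm, the end away from its post: 0 is in, only its end face showing; 0.012 is popped out. A spring throws it out at the set force and it stays out.
- block_screw (a joint): Angle (rad) of the handle of the other, identical clamp, which holds a square white block 92 mm wide and 25 mm high and whose brass tab is already out; it starts between 1.0 and 1.2 and must stay between 0.75 and 1.45.
Mind the look-alikes: they are no part of the job. Leave any turquoise look-alike of the part that bears ring_handle alone.

How it is judged:
By the outcome, as a careful person would: the job done as asked, in the order asked, and still so for the second after the job is handed in, with the robot touching nothing.
It also fails if it takes over 32 s, if anything falls off the work surface, if the arm or the gripper's body presses on something with over 40 N, if the wrist force passes 120 N, or if a joint passes its speed limit or range.

### The arm

A 6-joint arm with a two-finger parallel gripper is mounted at the origin on the work surface. World frame = base frame: x ahead of the robot, y to its left, z up, the work surface at z = 0. Lengths are in mm, angles in rad, forces in N, time in s.
With the tool pointing down it reaches from about 350 to 875 mm from the base axis. Payload 4.2 kg.
Tool frame: the origin (TCP) lies at the very end of the fingers, on their centre line; the grasp point (between the pads) lies 19 mm behind it; z points along the fingers, y is the line along which they close (so a half turn about z gives the same grasp; the last joint's range is limited). The gripper opens to 85 mm and grips with 20 to 120 N. Pads are 22 mm wide; open, the fingers measure 114 mm over their backs; the gripper's body (76 mm by 85 mm) begins 54 mm behind the grasp point. The pads swing forward as they close: fully open they stand 13 mm farther back than shut.
Start: joints at [1.581, 0.385, 0.008, 0, -1.194, -0.259], TCP at [153.869, 605.742, 199.512] pointing down, gripper open.
Joint ranges: [-3.14, 3.14], [-1.21, 2.06], [-1.07, 1.41], [-3.16, 2.05], [-2.99, -0.16], [-3.1, 3.1]. Speed limits (rad/s): [2.79, 2.79, 3.14, 3.14, 3.14, 3.14].

### API

Orientations are given as a unit quaternion [x, y, z, w].
In Python, from bench import arm gives the robot as it stands. The module is installed in compiled form; this text tells all that it offers.
- The arm moves only by the tool drive_tool, never from a script. Its argument "targets" is a list of rows, each a list of 5 numbers: the closure, from -1 (fully open) to 1 (shut), then the shift along the tool's x, y, z in mm, then the turn about the tool's z in degrees. In form: [[grip, tx, ty, tz, roll], ...]. A call has 1 to 12 rows; each row is the pose to reach, as a shift and turn from the pose commanded when the call began, along the tool's axes at that moment; what a row does not reach only later rows make up. A row lasts 1/10 s, in which the tool goes at most 50 mm and 8.59 degrees, less where a joint would pass 70% of its speed; a pose out of reach is approached as far as the arm can. A call with a gripper value outside its range is refused whole. The fingers move at their own pace and stop on an object; the grip force is fixed at half the most. Time passes only in rows, so rows that repeat a pose let the fingers close. It gives the time, the measured TCP pose, the force, the opening and the grip force at its end, in the units of the state.
- arm.read_state(): the state, without advancing time (a new reading comes with each control period).
- arm.get_image(name): name is "side" or "top" or "wrist"; returns the picture (400x640x3 uint8, blue, green, red); there is no depth.
- arm.camera_params(name): a dict with "fov_y" (degrees; the focal length in pixels is half the picture's height over the tangent of half this angle, whatever the lens; pixels are square), "cx", "cy" (the principal point, pixels), "D" ([k1, k2, p1, p2, k3] as OpenCV has them; the pictures are not rectified), "rvec" (rotation vector, rad) and "tvec" (3), from world to camera coordinates, as OpenCV has them; the wrist camera has in their place "tool_from_camera" (4x4, takes a point from camera to tool coordinates, whose origin is the TCP and whose axes are the flange's). Camera axes: x right, y down, z forward; pixel columns grow to the right and rows downward; lengths in mm; the calibration is good to about 2 mm. A picture is of the moment at which its call begins: read the wrist's pose just before it. camera_params takes no time and is no camera call.
- arm.job_done(): hands the job in; it is judged then, once.
The state is a dict: "clock": time; "joints": joint angles; "joint_vel": joint speeds; "joint_efforts": joint torques, N m; "position": TCP position; "ee_rot": TCP orientation; "contact_force": force on the tool from outside, world axes, zero at the start; "wrist_torque": the same for the moment, N m; "gripper_width": finger opening in mm; "grasp_force": force on a finger pad.
Only numpy, scipy, OpenCV 4.12 (cv2) and the standard library are available. Lean on these libraries where they do the work, as an engineer would, in place of code of your own. Each camera call takes 0.05 s, during which the arm holds its last target. There are 200 camera calls.

## Working session

There is one attempt and no reset: what is moved stays moved. The work goes in short steps, Python scripts to look and compute and a tool call to move; the robot and the scene stay as the last step left them, time stands still between calls to the robot, and variables do not carry over. Pictures are saved under pics/ and viewed, at most 10 in all, crops included, and the job is handed in when it is done.

Besides the shell and the picture viewer there is one more tool, called after "Request:" as name(argument=value, ...), one argument or row to a line, values as JSON. drive_tool: Moves the arm, as the interface text tells. Its arguments: {"type":"object","properties":{"targets":{"type":"array","items":{"type":"array","items":{"type":"number"}}}},"required":["targets"]}

```bash
mkdir -p pics; cat > h.py <<'E'
import numpy as np,cv2
from bench import arm
from scipy.spatial.transform import Rotation as R
def K(p):
    f=200/np.tan(np.radians(p["fov_y"])/2); return np.array([[f,0,p["cx"]],[0,f,p["cy"]],[0,0,1.]])
def ray(name,uv,st=None):
    p=arm.camera_params(name)
    n=cv2.undistortPoints(np.array([[uv]],float),K(p),np.array(p["D"],float))[0,0]
    d=np.array([n[0],n[1],1.])
    if name=="wrist":
        T=np.array(p["tool_from_camera"]); Rt=R.from_quat(st["ee_rot"]).as_matrix()
        return Rt@T[:3,3]+np.array(st["position"]), Rt@T[:3,:3]@d
    Rm=cv2.Rodrigues(np.array(p["rvec"],float))[0]; t=np.array(p["tvec"],float).ravel()
    return -Rm.T@t, Rm.T@d
def at(name,uv,z,st=None):
    o,d=ray(name,uv,st); return o+d*(z-o[2])/d[2]
E
python3 - <<'E'
from h import *
s=arm.read_state();print(s)
for n in("top","wrist","side"):
    cv2.imwrite(f"pics/{n}0.png",arm.get_image(n))
E
```

```text
{'clock': 0.0, 'joints': array([ 1.58058978e+00,  3.85575753e-01,  6.64420326e-03, -5.26298918e-04,
       -1.19400626e+00, -2.58616697e-01]), 'joint_vel': array([ 0.00022455, -0.0004695 , -0.00026626,  0.00027051, -0.00119765,
        0.00125467]), 'joint_efforts': array([ 2.73565211e-04, -3.92292523e+01,  1.88403028e+01,  4.18639183e+00,
       -4.61872376e-03, -2.00972615e-06]), 'position': array([153.71988011, 605.13016758, 198.41321712]), 'ee_rot': array([ 9.92258201e-01, -1.24187183e-01, -9.91184222e-05,  1.09384057e-03]), 'contact_force': array([ 0.17935775, -0.23942399,  0.73766371]), 'wrist_torque': array([-0.0044893 ,  0.05813154,  0.05141893]), 'grasp_force': 0.0, 'gripper_width': 85.1852445842814}
```

View pics/top0.png

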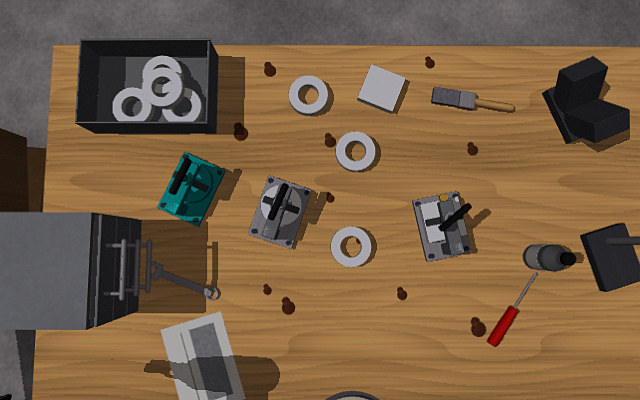

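View pics/side0.png

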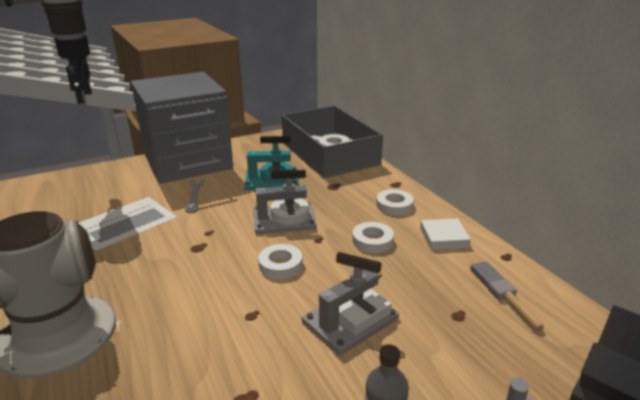

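```bash
python3 - <<'E'
from h import *
im=cv2.imread("pics/top0.png")
a=cv2.resize(im[165:255,240:330],None,fx=6,fy=6,interpolation=cv2.INTER_CUBIC)
cv2.imwrite("pics/c0.png",a)
for uv in[(279,200),(350,395)]: print(at("top",uv,128))
print(at("top",(455,217),128),at("top",(191,175),128))
print(at("top",(255,230),10),at("top",(312,190),10))
E
```

```text
[542.1731173  165.02273245 128.        ]
[137.00636219  14.96729237 128.        ]
[ 505.70254511 -213.0906692   128.        ] [596.39103133 355.96109826 128.        ]
[481.12691089 230.6741541   10.        ] [577.29910953  94.71479343  10.        ]
```

View pics/c0.png

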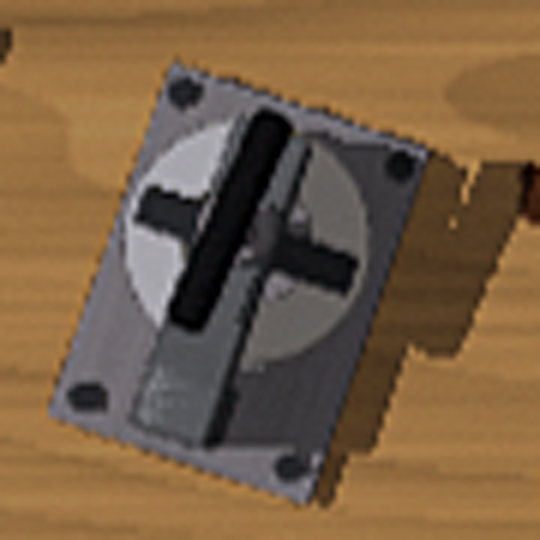

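```bash
python3 - <<'E'
from h import *
def tri(a,b):
    o1,d1=ray("top",a);o2,d2=ray("side",b)
    s=np.linalg.lstsq(np.c_[d1,-d2],o2-o1,rcond=None)[0]
    return o1+d1*s[0],o2+d2*s[1]
print("cab",tri((92,212),(224,92)),tri((92,328),(140,96)))
c=lambda x,y:(240+x/6,165+y/6)
h=lambda a,b,z:(at("top",c(*a),z),at("top",c(*b),z))
def hd(p): d=p[1]-p[0]; return np.degrees(np.arctan2(d[1],d[0]))
b=h((186,318),(272,122),135);print("bar",b,sum(b)/2,hd(b),np.linalg.norm(b[1]-b[0]))
print("arm",hd(h((133,420),(240,115),90)),hd(h((210,440),(310,135),90)))
cc=[at("top",c(*q),10) for q in[(175,60),(428,150),(312,503),(50,412)]]
print("base",sum(cc)/4,hd(h((312,503),(428,150),10)))
s=arm.read_state();Rt=R.from_quat(s["ee_rot"]).as_matrix();print(Rt)
p=sum(b)/2;p[2]=200
print("shift",Rt.T@(p-s["position"]), "roll",np.degrees(np.arctan2(Rt[1,0],Rt[0,0]))-hd(b))
E
```

```text
cab (array([508.99318807, 517.18308094, 233.46797416]), array([504.97758875, 518.45585454, 233.80417444])) (array([294.60067716, 496.00222972, 257.17802191]), array([278.50962957, 499.37427907, 261.55538443]))
bar (array([503.05170314, 181.20050994, 135.        ]), array([573.09825149, 151.18090262, 135.        ])) [538.07497731 166.19070628 135.        ] -23.198354197558317 76.20823944775931
arm -18.783624652887656 -17.74857638957708
base [524.97250143 170.78061878  10.        ] -18.015091658527687
[[ 9.69187320e-01 -2.46324694e-01 -2.89071778e-04]
 [-2.46324835e-01 -9.69185979e-01 -1.61681770e-03]
 [ 1.18097812e-04  1.63820478e-03 -9.99998651e-01]]
shift [480.63866563 330.92000509  -0.71267714] roll 8.938213206954899
```

Request:
drive_tool(
  targets=[
    [-1, 25, 47, 0, 0],
    [-1, 50, 94, 0, 0],
    [-1, 75, 140, 0, 0],
    [-1, 95, 187, 0, 1],
    [-1, 133, 200, 0, 2],
    [-1, 172, 214, 0, 3],
    [-1, 210, 228, 0, 4],
    [-1, 250, 242, 0, 5],
    [-1, 288, 257, 0, 6],
    [-1, 327, 271, 0, 7],
    [-1, 365, 285, 0, 8],
    [-1, 404, 300, 0, 9],
  ],
)

```text
clock: 1.35
position: [472.6, 214.3, 199.4]
ee_rot: [0.979, -0.202, -0.0, -0.0]
contact_force: [0.3, 0.3, -0.1]
gripper_width: 85.4
grasp_force: 0.0
```

Request:
drive_tool(
  targets=[
    [-1, 35, 19, 0, 0],
    [-1, 65, 40, 0, 0],
    [-1, 65, 40, 0, 0],
    [-1, 65, 40, 0, 0],
    [-1, 65, 40, 0, 0],
  ],
)

```text
clock: 1.85
position: [515.0, 153.5, 199.3]
ee_rot: [0.98, -0.201, -0.0, 0.0]
contact_force: [-1.1, 0.5, 0.1]
gripper_width: 85.3
grasp_force: 0.0
```

```bash
python3 - <<'E'
from h import *
s=arm.read_state();im=arm.get_image("wrist");cv2.imwrite("pics/w1.png",im)
np.save("s1.npy",np.r_[s["position"],s["ee_rot"]]);print(s["clock"],s["position"],s["joints"],s["joint_vel"])
E
```

```text
1.85 [515.04320698 153.48209023 199.34137351] [ 5.91384234e-01  2.36295077e-01 -2.07019703e-01 -2.48848073e-04
 -1.12782370e+00  5.74168402e-01] [ 0.01511819 -0.00589669  0.00089238  0.00128865  0.00148316  0.00155313]
```

View pics/w1.png

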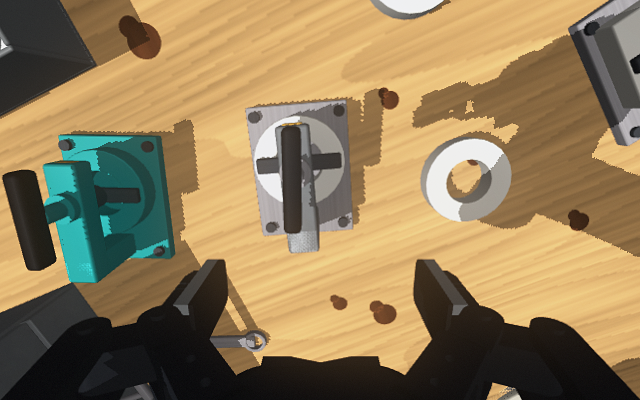

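```bash
python3 - <<'E'
from h import *
v=np.load("s1.npy");s=dict(position=v[:3],ee_rot=v[3:]);Rt=R.from_quat(v[3:]).as_matrix()
q=[at("wrist",u,135,s) for u in[(291,127),(292,231)]]
d=q[1]-q[0];m=sum(q)/2;print(q,m,np.linalg.norm(d),np.degrees(np.arctan2(d[1],d[0])))
e=[at("wrist",u,135,s) for u in[(282,180),(301,180)]];print("width",np.linalg.norm(e[1]-e[0]))
print("tool",Rt.T@(m-v[:3]),"yaw tool",np.degrees(np.arctan2(Rt[1,0],Rt[0,0])))
print("post/arm",at("wrist",(304,250),90,s),at("wrist",(302,170),138,s))
im=cv2.imread("pics/w1.png");cv2.imwrite("pics/c1.png",cv2.resize(im[90:260,230:370],None,fx=3.5,fy=3.5,interpolation=cv2.INTER_CUBIC))
E
```

```text
[array([577.783013, 148.268788, 135.      ]), array([503.22420004, 181.71041256, 135.        ])] [540.50360652 164.98960028 135.        ] 81.71510780667217 155.84248803722116
width 14.604309127731227
tool [ 18.88341685 -20.62569317  64.33089792] yaw tool -23.224868443847242
post/arm [465.82340847 190.19419854  90.        ] [545.93157906 153.53361374 138.        ]
```

View pics/c1.png

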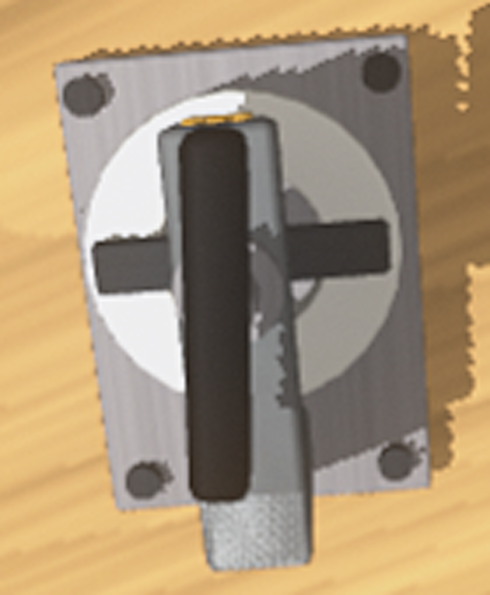

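Request:
drive_tool(
  targets=[
    [-1, 10, -10, 0, 0],
    [-1, 19, -20, 0, 0.5],
    [-1, 19, -20, 30, 0.5],
    [-1, 19, -20, 60, 0.5],
    [-1, 19, -20, 80, 0.5],
    [-1, 19, -20, 89, 0.5],
    [-1, 19, -20, 89, 0.5],
    [-1, 19, -20, 89, 0.5],
  ],
)

```text
clock: 2.7
position: [541.4, 164.8, 111.6]
ee_rot: [0.979, -0.205, 0.001, -0.001]
contact_force: [0.5, -0.1, -0.4]
gripper_width: 85.5
grasp_force: 0.0
```

```bash
python3 - <<'E'
from h import *
s=arm.read_state();im=arm.get_image("wrist")
cv2.imwrite("pics/w2.png",im);np.save("s2.npy",np.r_[s["position"],s["ee_rot"]]);print(s["position"],s["contact_force"])
E
```

```text
[541.42974696 164.82355798 111.62533296] [ 0.53938126 -0.05408628 -0.37413508]
```

View pics/w2.png

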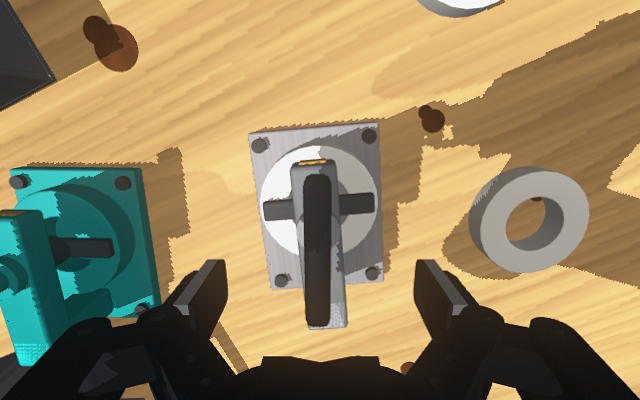

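```bash
python3 - <<'E'
from h import *
v=np.load("s2.npy");s=dict(position=v[:3],ee_rot=v[3:]);Rt=R.from_quat(v[3:]).as_matrix()
q=[at("wrist",u,137,s) for u in[(317,176),(318,323)]]
d=q[1]-q[0];m=sum(q)/2;print(m,np.linalg.norm(d),np.degrees(np.arctan2(d[1],d[0])),Rt.T@(m-v[:3]),np.degrees(np.arctan2(Rt[1,0],Rt[0,0])))
E
```

```text
[541.65077059 164.61421083 137.        ] 83.04861071188023 156.54442275897168 [  0.32340918   0.06835756 -25.37434016] -23.679227258959447
```

Centred within a millimetre; close.

Request:
drive_tool(
  targets=[
    [0, 0, 0, 0, 0],
    [1, 0, 0, 0, 0],
    [1, 0, 0, 0, 0],
    [1, 0, 0, 0, 0],
    [1, 0, 0, 0, 0],
    [1, 0, 0, 0, 0],
    [1, 0, 0, 0, 0],
    [1, 0, 0, 0, 0],
  ],
)

```text
clock: 3.55
position: [540.8, 163.9, 110.5]
ee_rot: [0.979, -0.206, -0.0, 0.0]
contact_force: [1.1, -0.4, 0.6]
gripper_width: -0.1
grasp_force: 0.0
```

```bash
python3 - <<'E'
from h import *
s=arm.read_state();im=arm.get_image("wrist");t=arm.get_image("side")
b=np.vstack([cv2.resize(im,None,fx=.9,fy=.9)[:,:],])
c=cv2.resize(t[140:250,200:350],(540,396))
cv2.imwrite("pics/w3.png",cv2.resize(np.hstack([b[:,:],np.pad(c[:360],((0,0),(0,0),(0,0)))]),None,fx=.71,fy=.71));print(s["position"],s["gripper_width"],s["grasp_force"])
E
```

```text
[540.84848421 163.91659827 110.47225136] -0.11472015843366208 0.0
```

View pics/w3.png

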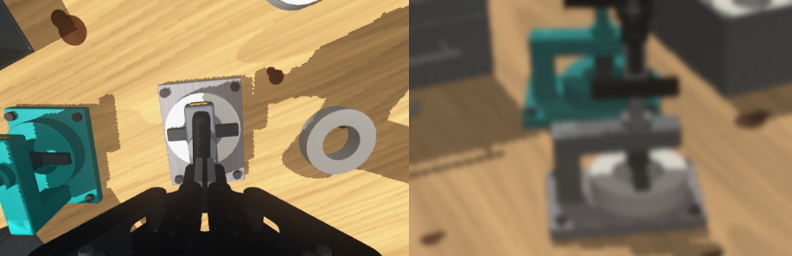

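```bash
python3 - <<'E'
from h import *
im=arm.get_image("wrist");t=arm.get_image("side")
f=lambda a:cv2.convertScaleAbs(cv2.resize(a,(400,560),interpolation=cv2.INTER_CUBIC),alpha=2.2,beta=15)
cv2.imwrite("pics/w4.png",np.hstack([f(im[150:360,245:395]),f(t[110:236,245:335])]))
E
```

```text
(no output)
```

View pics/w4.png

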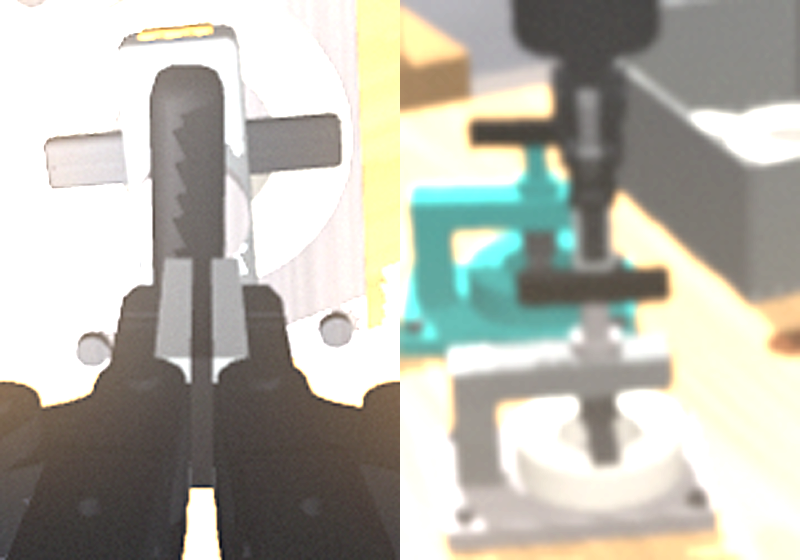

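```bash
python3 - <<'E'
from h import *
s=arm.read_state();P=s["position"];Rt=R.from_quat(s["ee_rot"]).as_matrix()
p=arm.camera_params("side")
for dz in(0,10,20,28,40): print(dz,cv2.projectPoints(np.array([P+[0,0,dz]]),np.array(p["rvec"]),np.array(p["tvec"]),K(p),np.array(p["D"]))[0].ravel())
w=arm.camera_params("wrist");T=np.array(w["tool_from_camera"]);print(T)
Ti=np.linalg.inv(T)
for z in(0,-10,-20,-30): 
  print(z,cv2.projectPoints(np.array([[0,0,z]],float),cv2.Rodrigues(Ti[:3,:3])[0],Ti[:3,3],K(w),np.array(w["D"]))[0].ravel())
print(s)
E
```

```text
0 [288.85936914 180.13626997]
10 [288.72735091 176.42211992]
20 [288.59420876 172.67864863]
28 [288.48687535 169.66250246]
40 [288.32449005 165.10219887]
[[ 7.94740489e-05 -9.57410697e-01 -2.88729547e-01  7.31951984e+01]
 [ 9.99999992e-01  1.04972223e-04 -7.28276028e-05  1.43470948e+00]
 [ 1.00034508e-04 -2.88729539e-01  9.57410697e-01 -1.75907282e+02]
 [ 0.00000000e+00  0.00000000e+00  0.00000000e+00  1.00000000e+00]]
0 [317.75401354 236.55054219]
-10 [317.6248887  243.39850784]
-20 [317.48130722 251.01441587]
-30 [317.32070454 259.53473627]
{'clock': 3.75, 'joints': array([ 5.81008539e-01,  3.64204105e-01, -2.65618887e-01,  1.55817115e-05,
       -9.40999930e-01,  5.75152889e-01]), 'joint_vel': array([-1.98789132e-03, -3.71228090e-04, -1.57196975e-04,  2.34882169e-04,
        1.63782759e-03,  9.26763410e-05]), 'joint_efforts': array([-9.05775250e-04, -3.57020366e+01,  1.63905001e+01,  3.64154577e+00,
       -4.82604664e-04, -8.58923727e-06]), 'position': array([540.84385562, 163.94996622, 110.50791669]), 'ee_rot': array([ 9.78587544e-01, -2.05831045e-01, -4.91015347e-06,  1.38692033e-05]), 'contact_force': array([-0.68610945,  0.44494983,  0.33043986]), 'wrist_torque': array([-0.06075793, -0.05417604,  0.00316405]), 'grasp_force': 0.0, 'gripper_width': -0.009928457879257401}
```

```bash
python3 - <<'E'
from h import *
w=arm.camera_params("wrist");T=np.array(w["tool_from_camera"]);Ti=np.linalg.inv(T)
for q in[(11,-42.5,-13),(-11,-42.5,-13),(11,-42.5,-40),(-11,-42.5,-40),(11,-57,-13),(11,0,0),(11,0,-28),(-11,0,0),(-11,0,-28),(11,-7,-28)]:
  print(q,cv2.projectPoints(np.array([q],float),cv2.Rodrigues(Ti[:3,:3])[0],Ti[:3,3],K(w),np.array(w["D"]))[0].ravel().round(1))
a=cv2.imread("pics/w2.png")[240:360,150:330]
b=arm.get_image("wrist")[200:320,230:410]
f=lambda a:cv2.convertScaleAbs(cv2.resize(a,(395,264),interpolation=cv2.INTER_CUBIC),alpha=2.2,beta=15)
cv2.imwrite("pics/w5.png",np.hstack([f(a),f(b)]))
E
```

```text
(11, -42.5, -13) [239.6 227. ]
(-11, -42.5, -13) [242.4 263.5]
(11, -42.5, -40) [225.6 247.8]
(-11, -42.5, -40) [229.5 289.4]
(11, -57, -13) [213. 227.]
(11, 0, 0) [317.7 219.1]
(11, 0, -28) [317.3 237.8]
(-11, 0, 0) [317.8 253.5]
(-11, 0, -28) [317.4 277. ]
(11, -7, -28) [303.3 237.8]
```

View pics/w5.png

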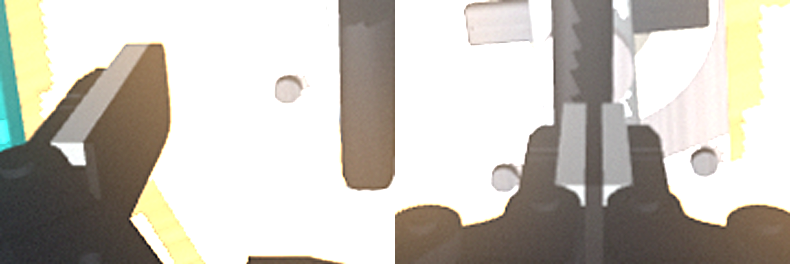

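Fingers shut fully with no grip. Both views show the real fingertips ending at about the bar's top, some 28 mm short of the stated TCP. I'll open and go about 26 mm deeper; nothing there can touch the open fingers.

Request:
drive_tool(
  targets=[
    [-1, 0, 0, 0, 0],
    [-1, 0, 0, 0, 0],
    [-1, 0, 0, 0, 0],
    [-1, 0, 0, 0, 0],
    [-1, 0, 0, 0, 0],
    [-1, 0, 0, 0, 0],
    [-1, 0, 0, 10, 0],
    [-1, 0, 0, 20, 0],
    [-1, 0, 0, 26, 0],
    [-1, 0, 0, 26, 0],
    [-1, 0, 0, 26, 0],
  ],
)

```text
clock: 4.9
position: [540.8, 163.9, 84.2]
ee_rot: [0.979, -0.206, -0.0, 0.0]
contact_force: [-0.3, -0.2, -0.6]
gripper_width: 85.1
grasp_force: 0.0
```

Request:
drive_tool(
  targets=[
    [0, 0, 0, 0, 0],
    [0.5, 0, 0, 0, 0],
    [1, 0, 0, 0, 0],
    [1, 0, 0, 0, 0],
    [1, 0, 0, 0, 0],
    [1, 0, 0, 0, 0],
    [1, 0, 0, 0, 0],
    [1, 0, 0, 0, 0],
  ],
)

```text
clock: 5.7
position: [542.3, 166.3, 85.1]
ee_rot: [0.979, -0.205, 0.002, -0.002]
contact_force: [-0.5, 5.1, -0.7]
gripper_width: 13.0
grasp_force: 60.2
```

Gripped (13 mm, 60 N). Turn 42° clockwise first.

Request:
drive_tool(
  targets=[
    [1, 0, 0, 0, 5],
    [1, 0, 0, 0, 10],
    [1, 0, 0, 0, 15],
    [1, 0, 0, 0, 20],
    [1, 0, 0, 0, 25],
    [1, 0, 0, 0, 30],
    [1, 0, 0, 0, 35],
    [1, 0, 0, 0, 39],
    [1, 0, 0, 0, 42],
    [1, 0, 0, 0, 42],
    [1, 0, 0, 0, 42],
  ],
)

```text
clock: 6.8
position: [541.7, 165.6, 85.1]
ee_rot: [0.84, -0.542, 0.0, -0.002]
contact_force: [-1.1, 5.3, 1.0]
gripper_width: 12.8
grasp_force: 60.4
```

```bash
cat >> h.py <<'E'
def tab():
    s=arm.read_state();im=arm.get_image("wrist");h=cv2.cvtColor(im,cv2.COLOR_BGR2HSV)
    Rt=R.from_quat(s["ee_rot"]).as_matrix();w=arm.camera_params("wrist");Ti=np.linalg.inv(np.array(w["tool_from_camera"]))
    c=np.array([541.5,164.6,78]);u=np.array([np.cos(np.radians(-18.2)),np.sin(np.radians(-18.2)),0])
    pr=lambda X:cv2.projectPoints((Rt.T@(X-s["position"]))[None],cv2.Rodrigues(Ti[:3,:3])[0],Ti[:3,3],K(w),np.array(w["D"]))[0].ravel()
    e=pr(c+45*u).astype(int)
    m=cv2.inRange(h,(15,130,60),(35,255,255));y0,x0=max(0,e[1]-45),max(0,e[0]-45)
    sub=m[y0:e[1]+45,x0:e[0]+45]
    n,l,st,cn=cv2.connectedComponentsWithStats(sub)
    print("yaw",np.degrees(np.arctan2(Rt[1,0],Rt[0,0])).round(1),"tau_z",s["wrist_torque"],"F",s["contact_force"].round(1),"tab px",e,[(st[i].tolist(),(cn[i]+[x0,y0]).round().tolist()) for i in range(1,n) if st[i,4]>15])
    return im,e
E
python3 - <<'E'
from h import *
im,e=tab();np.save("e.npy",e);cv2.imwrite("pics/t1.png",im)
E
```

```text
yaw -65.7 tau_z [ 1.4917679   0.27700043 -0.09392833] F [-1.1  5.3  1. ] tab px [262 184] [([41, 40, 22, 25, 92], [268.0, 191.0])]
```

Request:
drive_tool(
  targets=[
    [1, 0, 0, 0, 4],
    [1, 0, 0, 0, 7],
    [1, 0, 0, 0, 7],
  ],
)

```text
clock: 7.15
position: [541.5, 165.5, 85.1]
ee_rot: [0.805, -0.593, 0.0, -0.002]
contact_force: [-1.2, 6.1, 1.6]
gripper_width: 12.6
grasp_force: 60.4
```

```bash
python3 -c "
from h import *
tab()"
```

```text
yaw -72.7 tau_z [ 1.52760943  0.31465371 -0.07767659] F [-1.2  6.1  1.6] tab px [256 191] [([43, 38, 19, 28, 101], [263.0, 198.0])]
```

Request:
drive_tool(
  targets=[
    [1, 0, 0, 0, 3],
    [1, 0, 0, 0, 4],
    [1, 0, 0, 0, 4],
  ],
)

```text
clock: 7.5
position: [541.4, 165.5, 85.1]
ee_rot: [0.784, -0.62, 0.0, -0.002]
contact_force: [-2.0, 5.5, 1.7]
gripper_width: 12.6
grasp_force: 60.4
```

```bash
python3 -c "
from h import *
tab()"
```

```text
yaw -76.7 tau_z [1.45645088 0.40282533 0.00505559] F [-2.   5.5  1.7] tab px [253 195] [([43, 37, 19, 29, 128], [260.0, 201.0])]
```

Request:
drive_tool(
  targets=[
    [1, 0, 0, 0, 3],
    [1, 0, 0, 0, 4],
    [1, 0, 0, 0, 4],
  ],
)

```text
clock: 7.85
position: [541.3, 165.5, 85.1]
ee_rot: [0.762, -0.647, -0.0, -0.001]
contact_force: [-1.6, 5.1, 1.9]
gripper_width: 12.9
grasp_force: 60.4
```

```bash
python3 -c "
from h import *
im,e=tab();cv2.imwrite('pics/t2.png',im)"
```

```text
yaw -80.7 tau_z [1.46617756 0.42483279 0.03309613] F [-1.6  5.1  1.9] tab px [251 200] [([27, 28, 33, 37, 709], [249.0, 201.0])]
```

Brass area jumped from 128 to 709 px: the tab has popped. Let go and rise.

Request:
drive_tool(
  targets=[
    [0, 0, 0, 0, 0],
    [-1, 0, 0, 0, 0],
    [-1, 0, 0, 0, 0],
    [-1, 0, 0, 0, 0],
    [-1, 0, 0, 0, 0],
    [-1, 0, 0, 0, 0],
    [-1, 0, 0, 0, 0],
    [-1, 0, 0, -20, 0],
    [-1, 0, 0, -55, 0],
    [-1, 0, 0, -90, 0],
    [-1, 0, 0, -120, 0],
    [-1, 0, 0, -120, 0],
  ],
)

```text
clock: 9.1
position: [543.6, 165.0, 209.8]
ee_rot: [0.762, -0.648, 0.002, -0.005]
contact_force: [-0.5, 0.4, 0.2]
gripper_width: 85.6
grasp_force: 0.0
```

```bash
python3 - <<'E'
from h import *
im,e=tab();t=arm.get_image("top")
cv2.imwrite("pics/f.png",np.hstack([cv2.resize(im[60:360,120:460],(400,353)),cv2.resize(t[175:265,400:500],(392,353))]))
print(arm.read_state()["position"])
E
```

```text
yaw -80.7 tau_z [ 0.07435623 -0.06143419  0.01039657] F [-0.5  0.4  0.2] tab px [281 165] [([36, 35, 19, 22, 241], [281.0, 165.0])]
[540.77545942 164.11394122 205.00857547]
```

View pics/f.png

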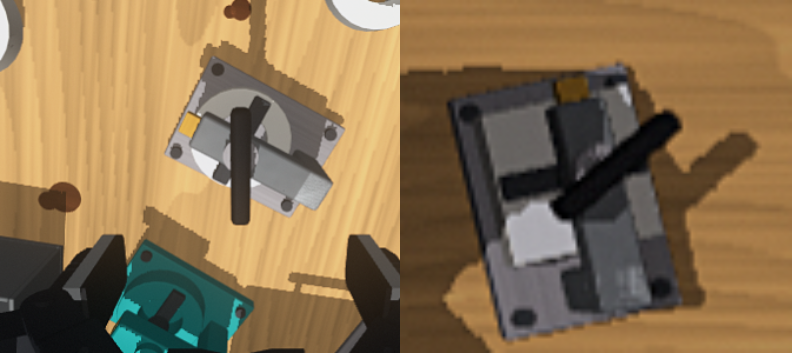

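The final picture shows the ring clamp's brass tab out at the arm's free end (crop (189,124)) and its bar turned about 62° from the arm. The block clamp is untouched and the gripper is clear.

```bash
python3 -c "
from bench import arm
print(arm.job_done())"
```

```text
the job is handed in; nothing more can be done
None
```

The ring clamp's handle was turned clockwise to about 1.09 rad, its brass tab popped out, the gripper let go and moved clear, the block clamp was not touched, and the job was handed in after about 9 s (no verdict was returned).

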